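Clear the used cup and serve each meal its sauce

ROBOT

A 6-joint arm with a two-finger parallel gripper is mounted at the origin on a cart in front of the work surface, level with it; the furniture and walls round the work are solid. World frame = base frame: x ahead of the robot, y to its left, z up, the work surface at z = 0. Lengths are in m, angles in rad, forces in N, time in s.
With the tool pointing down it reaches from about 0.25 to 0.775 m from the base axis. Payload 4 kg.
Tool frame: the origin (TCP) lies at the very end of the fingers, on their centre line; the grasp point (between the pads) lies 19 mm behind it (robot.pinch_z is the distance from the TCP to the grasp point, in m); z points along the fingers, y is the line along which they close (so a half turn about z gives the same grasp; the last joint's range is limited). The gripper opens to 94 mm and grips with 3 to 60 N. Pads are 16 mm wide; open, the fingers measure 119 mm over their backs; the gripper's body (75 mm by 177 mm) begins 78 mm behind the grasp point.
Start: joints at [1.09, 0.087, 1.371, -0, 1.684, -0.103], TCP at [0.203, 0.511, 0.173] pointing down, gripper open.
Joint ranges: [-3.1, 3.1], [-0.76, 2.03], [0.27, 2.55], [-1.08, 4.22], [0.17, 2.65], [-2.57, 2.57]. Speed limits (rad/s): [2.79, 2.79, 3.14, 3.14, 3.14, 3.14].

INTERFACE

Orientations are given as [roll, pitch, yaw] about the fixed x, y, z axes, in that order (R = Rz(yaw) Ry(pitch) Rx(roll)).
In Python, from bench import robot gives the robot as it stands.
- The arm moves only by the tool arm_command, never from a script. Its argument "targets" is one flat list of numbers, 7 for each row, row after row: the turn, a rotation vector about the tool's x, y, z in degrees, then the shift along the tool's x, y, z in mm, then the closure, from -1 (fully open) to 1 (shut). In form: [ax, ay, az, x, y, z, hand, ax, ay, az, x, y, z, hand, ...]. A call has 1 to 20 rows; each row is the pose to reach, as a shift and turn from the pose commanded when the call began, along the tool's axes at that moment; what a row does not reach only later rows make up. A row lasts 1/10 s, in which the tool goes at most 50 mm and 8.59 degrees, less where a joint would pass 70% of its speed; a pose out of reach is approached as far as the arm can. A call with a gripper value outside its range is refused whole. The fingers move at their own pace and stop on an object; the grip force is fixed at half the most. Time passes only in rows, so rows that repeat a pose let the fingers close. It gives the time, the measured TCP pose, the force, the opening and the grip force at its end, in the units of the state.
- robot.get_obs(): the state, without advancing time (a new reading comes with each control period).
- robot.snapshot(name): name is "scene" or "top"; returns a dict with "color" (420x560x3 uint8, red, green, blue), "range_z" (420x560 float32, m along the optical axis (not along the pixel's ray), 0 where there is no reading), "fx", "fy", "cx", "cy" (pixels), "dist_coeffs" ([k1, k2, p1, p2, k3] as OpenCV has them; the pictures are not rectified), "T" (4x4, takes a point from camera to world coordinates). Camera axes: x right, y down, z forward; pixel columns grow to the right and rows downward; lengths in m; the calibration is good to about 2 mm. A picture is of the moment at which its call begins.
- robot.close_job(): hands the job in; it is judged then, once.
The state is a dict: "time": time; "joint_positions": joint angles; "qvel": joint speeds; "joint_torque": joint torques, N m; "tool_pos": TCP position; "ee_rot": TCP orientation; "wrist_force": force on the tool from outside, world axes, zero at the start; "wrist_torque": the same for the moment, N m; "width": finger opening in m; "finger_force": force on a finger pad.
Only numpy, scipy, OpenCV 4.12 (cv2) and the standard library are available. Lean on these libraries where they do the work, as an engineer would, in place of code of your own. Each camera call takes 0.05 s, during which the arm holds its last target. There are 200 camera calls.

TASK

First take the empty clear sauce cup off the noodle tray and stand it in the middle of the small blue return tray. Then serve the sauces: stand the dark red one in the middle of the black mat on the tray with the noodle bowl, the tan one in the middle of the mat of the tray with the brown box meal, and the one with the green sticker on its lid in the middle of the mat of the tray with the green leaves. Keep all the cups upright as you carry them, and leave the pepper shaker standing where it is.

Things in the scene. Friction and masses are not known exactly. Their poses are not given: they have to be found in the camera images.
- empty_cup: Empty, clear, open plastic sauce cup, 63 mm across the rim and 32 mm high. Origin: centre of its underside, z up. Loose, about 35 g, round, foot 44 mm wide, widening evenly to the rim; rim 32 mm above the underside. It starts on the mat of the noodle tray.
- red_cup: Clear sauce cup with dark red sauce, no lid, 63 mm across the rim and 32 mm high. Origin: centre of its underside, z up. Loose, about 35 g, round, foot 44 mm wide, widening evenly to the rim; rim 32 mm above the underside. 
- tan_cup: Clear sauce cup with tan (beige) sauce and a plain clear lid on, 66 mm across the lid and 36 mm high. Origin: centre of its underside, z up. Loose, about 35 g, round, foot 44 mm wide, widening evenly to the rim; rim 32 mm above the underside. 
- green_dot_cup: Clear sauce cup with pale pinkish sauce, a clear lid on and a round green sticker, 34 mm wide, in the middle of the lid, 66 mm across the lid and 36 mm high. Origin: centre of its underside, z up. Loose, about 35 g, round, foot 44 mm wide, widening evenly to the rim; rim 32 mm above the underside. 
- return_tray: Small fixed blue tray, 90 mm square outside, with a 4 mm wall 12 mm high; its inner floor is 4 mm above its underside. Origin: centre of the underside, z up.
- noodle_tray_mat (a point): Centre of the top of a flat black rubber mat, 80 mm across, 9 mm above the worktop, for one sauce cup. It lies on a fixed grey tray (255 by 165 mm, edge 9 mm high) that carries a round white bowl of noodles (147 mm across, 70 mm high), fixed, its centre 138 mm along +x of this point. z up; x points from mat to meal, roughly away from the robot.
- box_tray_mat (a point): Centre of the top of a flat black rubber mat, 80 mm across, 9 mm above the worktop, for one sauce cup. It lies on a fixed grey tray (255 by 165 mm, edge 9 mm high) that carries a brown cardboard box meal (158 by 118 mm, 83 mm high), fixed, its centre 138 mm along +x of this point. z up; x points from mat to meal, roughly away from the robot.
- leaf_tray_mat (a point): Centre of the top of a flat black rubber mat, 80 mm across, 9 mm above the worktop, for one sauce cup. It lies on a fixed grey tray (255 by 165 mm, edge 9 mm high) that carries a white oblong dish of green leaves (164 by 92 mm, 52 mm high), fixed, its centre 138 mm along +x of this point. z up; x points from mat to meal, roughly away from the robot.
- pepper_shaker: Brown pepper shaker with a grey-white cap, 54 mm across, 101 mm high, loose, at the left. A bystander: leave it standing. Origin: centre of the underside, z up.

How it is judged:
By the outcome, as a careful person would: the job done as asked, in the order asked, and still so for the second after the job is handed in, with the robot touching nothing.
It also fails if it takes over 109 s, if anything falls off the work surface, if the arm or the gripper's body presses on something with over 40 N, if the wrist force passes 120 N, or if a joint passes its speed limit or range.

## Working session

There is one attempt and no reset: what is moved stays moved. The work goes in short steps, Python scripts to look and compute and a tool call to move; the robot and the scene stay as the last step left them, time stands still between calls to the robot, and variables do not carry over. Pictures are saved under pics/ and viewed, at most 14 in all, crops included, and the job is handed in when it is done.

Besides the shell and the picture viewer there is one more tool, called as name(argument=value, ...), one argument or row to a line, values as JSON. arm_command: Moves the arm, as the interface text tells. Its arguments: {"type":"object","properties":{"targets":{"type":"array"}},"required":["targets"]}

```bash
mkdir -p pics; cat > h.py <<'E'
import numpy as np, cv2
from bench import robot
def snap(n,f):
    s=robot.snapshot(n); cv2.imwrite('pics/'+f,cv2.cvtColor(s['color'],cv2.COLOR_RGB2BGR)); return s
def ray(s,uv,z):
    K=np.array([[s['fx'],0,s['cx']],[0,s['fy'],s['cy']],[0,0,1.]])
    p=cv2.undistortPoints(np.float64([[uv]]),K,np.float64(s['dist_coeffs']))[0,0]
    T=np.array(s['T']); d=T[:3,:3]@[p[0],p[1],1]; o=T[:3,3]
    return o+d*(z-o[2])/d[2]
E
python3 - <<'E'
from h import *
import pickle
a=snap('scene','s0.png');b=snap('top','t0.png')
pickle.dump((a,b),open('s0.pkl','wb'))
for s in(a,b): print(np.round(s['T'],3),s['fx'])
o=robot.get_obs();print(o)
E
```

```text
[[ 0.487 -0.473  0.735 -0.781]
 [-0.873 -0.277  0.4   -0.582]
 [ 0.014 -0.837 -0.548  1.005]
 [ 0.     0.     0.     1.   ]] 533.439202102114
[[-0.019 -0.991  0.133  0.354]
 [-1.     0.018 -0.01   0.119]
 [ 0.007 -0.133 -0.991  1.299]
 [ 0.     0.     0.     1.   ]] 482.85131379409614
{'time': 0.1, 'joint_positions': array([ 1.08990070e+00,  8.78896086e-02,  1.37209494e+00, -1.94211022e-05,
        1.68357361e+00, -1.03067643e-01]), 'qvel': array([ 0.00084953, -0.00285329, -0.00116172, -0.00063609, -0.00064298,
        0.00100383]), 'joint_torque': array([ 2.37439912e-03, -3.41253126e+01, -3.03301978e+01,  7.20875454e-02,
        3.03705095e-02, -9.03192426e-05]), 'tool_pos': array([0.20263589, 0.51072052, 0.17192077]), 'ee_rot': array([-3.13963559e+00, -1.83021682e-04,  2.76376232e+00]), 'wrist_force': array([ 0.12733758,  0.01232165, -0.51772271]), 'wrist_torque': array([0.00669667, 0.01397124, 0.00624214]), 'finger_force': 0.0, 'width': 0.09367066717945384}
```

View pics/s0.png

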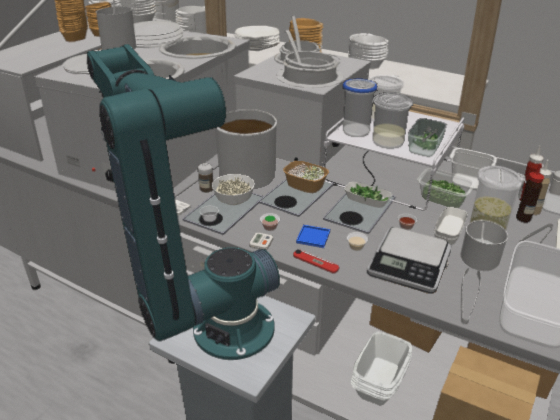

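View pics/t0.png

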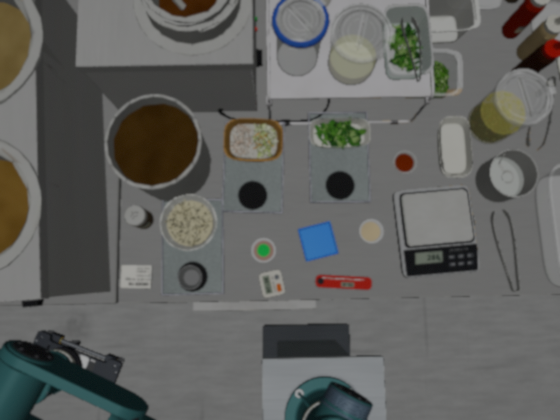

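The scene view shows all trays. In the top view, the empty cup is at about (192,277), the green-dot cup at (263,250), tan at (371,231), red at (404,162), the blue tray at (318,241), and the free mats at (252,195) and (340,185).

```bash
python3 - <<'E'
from h import *
import pickle
a,b=pickle.load(open('s0.pkl','rb'))
im=b['color']; hsv=cv2.cvtColor(im,cv2.COLOR_RGB2HSV).astype(int); H,S,V=[hsv[...,i] for i in range(3)]
def blob(m,c,r,z,name,hull=False):
    k=np.zeros(m.shape,np.uint8); cv2.circle(k,c,r,1,-1); k=(k&m.astype(np.uint8))
    cs,_=cv2.findContours(k,cv2.RETR_EXTERNAL,cv2.CHAIN_APPROX_NONE); ct=max(cs,key=cv2.contourArea)
    rc=cv2.minAreaRect(ct); M=cv2.moments(cv2.convexHull(ct)); uv=(M['m10']/M['m00'],M['m01']/M['m00'])
    print(name,np.round(uv,1),'rect',np.round(rc[1],1),round(rc[2]),'->',np.round(ray(b,uv,z),4)[:2])
blob(V<45,(252,195),22,.009,'boxmat'); blob(V<45,(340,185),22,.009,'leafmat'); blob(V<60,(192,277),24,.009,'noodlemat')
blob((S>120)&(H>100)&(H<125),(318,241),35,.012,'blue')
blob((S>120)&(H>50)&(H<80),(263,250),15,.036,'green')
blob((S>120)&((H<10)|(H>170)),(404,162),18,.025,'red')
blob((S>60)&(H>8)&(H<25),(371,231),18,.025,'tan')
for n,(x0,y0) in dict(e=(165,250),g=(236,223),t=(344,204),r=(377,135),m=(225,168),l=(313,158)).items():
    c=cv2.resize(im[y0:y0+54,x0:x0+54],(260,260),interpolation=cv2.INTER_CUBIC); globals()['c'+n]=cv2.convertScaleAbs(c,alpha=1.5)
cv2.imwrite('pics/crops.png',cv2.cvtColor(np.vstack([np.hstack([ce,cg,ct]),np.hstack([cr,cm,cl])]),cv2.COLOR_RGB2BGR))
# tray surfaces for yaw: blue-grey
tm=((S>20)&(H>90)&(H<120)&(V>60)).astype(np.uint8)
for n,c in dict(n=(192,260),b=(252,185),l=(340,170)).items():
    blob(tm,c,65,.009,'tray '+n)
E
```

```text
boxmat [252.2 194.9] rect [26. 26.] 90 -> [0.5824 0.1776]
leafmat [339.7 184.9] rect [26. 26.] 90 -> [ 0.6056 -0.0607]
noodlemat [195.  275.2] rect [28.6 20.1] 74 -> [0.3692 0.3316]
blue [317.6 240.9] rect [33.3 33.3] 75 -> [0.4539 0.0042]
green [263.  249.6] rect [10. 11.] 0 -> [0.432  0.1497]
red [403.9 162.3] rect [16. 16.] 90 -> [ 0.6619 -0.235 ]
tan [370.4 231.1] rect [14.8 14.8] 45 -> [ 0.4763 -0.1355]Traceback (most recent call last):
  File "<stdin>", line 21, in <module>
  File "<stdin>", line 7, in blob
ValueError: max() iterable argument is empty
```

View pics/crops.png

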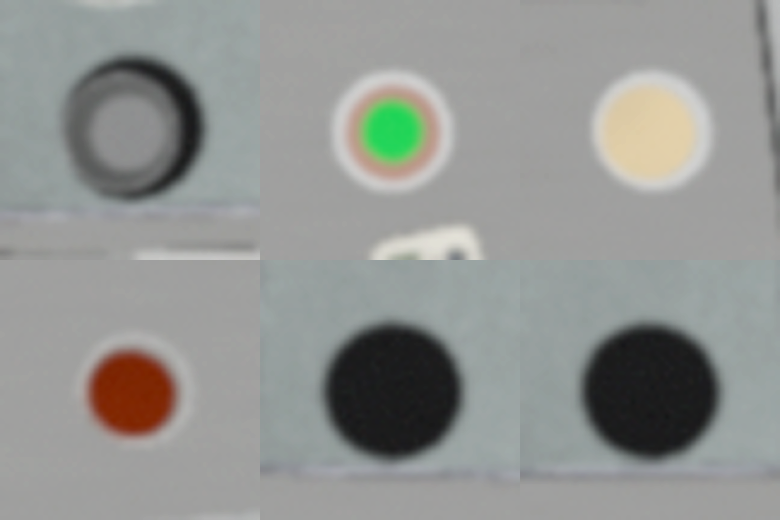

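The crops show the cups clearly. In full-picture pixels, the noodle mat is at (192.4,276.0), the empty cup's foot at (191.2,277.0), the red rim at (404.8,161.6), the tan lid at (371.1,230.8) and the green lid at (263.0,249.8).

```bash
cat >> h.py <<'E'
from scipy.spatial.transform import Rotation as Rn
def go(x,y,z,yawdeg):
    o=robot.get_obs(); R=Rn.from_euler('xyz',o['ee_rot']); G=Rn.from_euler('xyz',[np.pi,0,np.radians(yawdeg)])
    print('target',x,y,z,yawdeg,'turn',np.round(np.degrees((R.inv()*G).as_rotvec()),1),'shift',np.round(R.inv().apply(np.array([x,y,z])-o['tool_pos'])*1000,1),'t',o['time'])
E
python3 - <<'E'
from h import *
import pickle
a,b=pickle.load(open('s0.pkl','rb'))
for n,uv,z in [('nmat',(192.4,276.),.009),('foot',(191.2,277.),.010),('rim',(190.1,277.2),.041),('red',(404.8,161.6),.032),('tan',(371.1,230.8),.036),('green',(263.,249.8),.036)]:
    p=ray(b,uv,z); print(n,np.round(p[:2],4))
    if n=='foot': P=p
# heights map of the region near red
T=np.array(b['T']);d=b['range_z'];v,u=np.mgrid[0:420,0:560]
Pc=np.stack([(u-b['cx'])/b['fx']*d,(v-b['cy'])/b['fy']*d,d],-1);W=Pc@T[:3,:3].T+T[:3,3];W[d==0]=np.nan
print('rows 60..200 step 10, cols 340..460 step 10: z mm');print(np.round(W[60:210:10,340:470:10,2]*1000))
print('shelf front x',np.round(W[80:125:5,400,:],3))
print('bowl', [np.round(W[r,c],3) for r,c in((222,188),(223,135))])
go(P[0],P[1],.12,135); go(P[0],P[1],.022,135)
E
```

```text
nmat [0.3673 0.3385]
foot [0.3647 0.3415]
rim [0.364  0.3389]
red [ 0.662  -0.2356]
tan [ 0.4761 -0.1354]
green [0.4315 0.1498]
rows 60..200 step 10, cols 340..460 step 10: z mm
[[294. 335. 338. 339. 176. 204. 206. 206. 255. 245.  40.  51.  79.]
 [250. 267. 269. 239. 179. 250. 182. 200. 254. 248.  45.  39.  73.]
 [200. 217. 206. 179. 179. 180. 176. 182. 175.  55.  47.  37.  76.]
 [179. 178. 177. 181. 178. 175. 178. 178. 179. 176.  41.  43.  71.]
 [ -3.   1.  -2.  -2.   3.   0.   0.  -0.   1. 171.  -2.   2.   4.]
 [ -3.   3.  -1.  -1.  -2.  -2.   1.  -1. 102.  -2.   0.  -1.   3.]
 [ 26.  28.  33.   4.  -2.  11.  11.  17.  -2.   1.   0.  37.  38.]
 [ 32.  42.  24.  -8.   0.  -1.  -7.   4.   1.   1.  54.  21.  19.]
 [ 35.  27.  33.   3.  -3.   4.  -1.   1.   2.  -2.  41.  20.  22.]
 [  4.  10.   8.   2.  -1.   2.   0.  -1.   1.   2.  36.  20.  22.]
 [  7.   6.   7.  -3.   2.  -3.  22.  24.  -0.  -3.   4.  24.  24.]
 [  9.  10.   7.  -4.   2.  -4.  25.  21.   4.  -1.  11.  20.  21.]
 [  6.   8.   6.  -3.  -0.   1.   4.   5.   1.   3.  -1.  -2.   4.]
 [ 10.  16.   5.  -1.  -3.   3.  33.  35.  36.  49.  50.  50.  53.]
 [  2.   4.   8.  10.   7.   4.  46.  49.  52.  53.  51.  55.  55.]]
shelf front x [[ 0.831 -0.194  0.176]
 [ 0.817 -0.193  0.179]
 [ 0.805 -0.192  0.178]
 [ 0.793 -0.192  0.176]
 [ 0.847 -0.24   0.   ]
 [ 0.832 -0.239  0.001]
 [ 0.817 -0.238  0.001]
 [ 0.804 -0.238 -0.001]
 [ 0.785 -0.234  0.011]]
bowl [array([0.506, 0.343, 0.054]), array([0.501, 0.468, 0.096])]
target 0.36474729542927914 0.34147296851390224 0.12 135 turn [-0.1  0.  23.4] shift [-213.1  -97.4   52.1] t 0.1
target 0.36474729542927914 0.34147296851390224 0.022 135 turn [-0.1  0.  23.4] shift [-213.1  -97.2  150.1] t 0.1
```

arm_command(
  targets=[0,0,8,-50,-24,12,-1,0,0,16,-95,-45,25,-1,0,0,23,-140,-65,38,-1,0,0,23,-180,-84,46,-1,0,0,23,-213,-96,52,-1,0,0,23.4,-213,-96,52,-1,0,0,23.4,-213,-96,52,-1,0,0,23.4,-213,-96,75,-1,0,0,23.4,-213,-96,100,-1,0,0,23.4,-213,-96,120,-1,0,0,23.4,-213,-96,130,-1,0,0,23.4,-213,-96,140,-1,0,0,23.4,-213,-96,140,-1,0,0,23.4,-213,-96,140,-1],
)

```text
time: 1.5
tool_pos: [0.3657, 0.3441, 0.0338]
ee_rot: [3.14, 0.0, 2.356]
wrist_force: [-0.1, -0.5, -0.1]
width: 0.0943
finger_force: 0.0
```

```bash
python3 - <<'E'
from h import *
go(.3645,.340,.022,135)
a=snap('scene','s1.png')
cv2.imwrite('pics/s1c.png',cv2.resize(cv2.cvtColor(a['color'][150:260,150:290],cv2.COLOR_RGB2BGR),(700,550)))
E
```

```text
target 0.3645 0.34 0.022 135 turn [ 0.1  0.  -0. ] shift [-2.  -3.8 11.8] t 1.5
```

View pics/s1c.png

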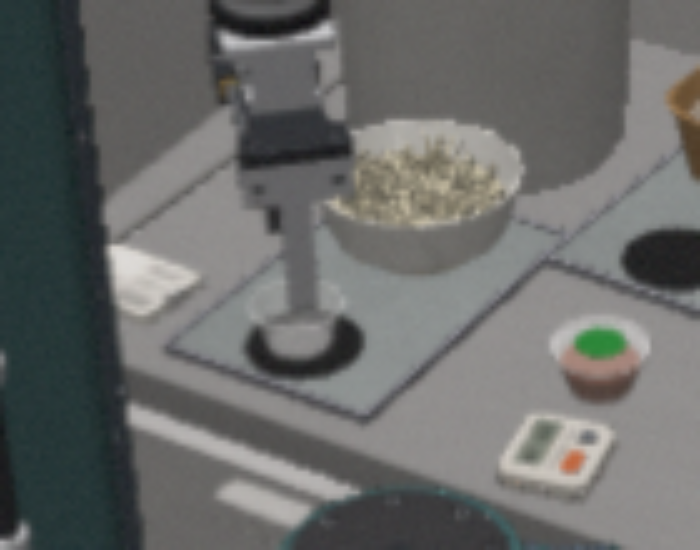

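The fingers straddle the empty cup, whose rim is at about (298,300) in the crop. I'll descend, close and lift.

arm_command(
  targets=[0,0,0,-2,-4,6,-1,0,0,0,-2,-4,12,-1,0,0,0,-2,-4,12,-1,0,0,0,-2,-4,12,1,0,0,0,-2,-4,12,1,0,0,0,-2,-4,12,1,0,0,0,-2,-4,12,1,0,0,0,-2,-4,12,1,0,0,0,-2,-4,12,1,0,0,0,-2,-4,12,1,0,0,0,-2,-4,2,1,0,0,0,-2,-4,-13,1,0,0,0,-2,-4,-33,1,0,0,0,-2,-4,-53,1,0,0,0,-2,-4,-63,1,0,0,0,-2,-4,-68,1,0,0,0,-2,-4,-68,1],
)

```text
time: 3.25
tool_pos: [0.3643, 0.3394, 0.1016]
ee_rot: [3.14, 0.0, 2.355]
wrist_force: [0.2, -0.7, 0.0]
width: 0.0001
finger_force: 0.0
```

```bash
python3 - <<'E'
from h import *
go(.454,.004,.1,135)
o=robot.get_obs();print(o['width'],o['finger_force'],o['tool_pos'])
a=snap('scene','s2.png')
cv2.imwrite('pics/s2c.png',cv2.resize(cv2.cvtColor(a['color'][130:240,150:290],cv2.COLOR_RGB2BGR),(700,550)))
E
```

```text
target 0.454 0.004 0.1 135 turn [ 0.1  0.  -0. ] shift [-300.7 -173.5    1.4] t 3.25
0.00012222007535148805 0.0 [0.36430183 0.33939014 0.10159531]
```

View pics/s2c.png

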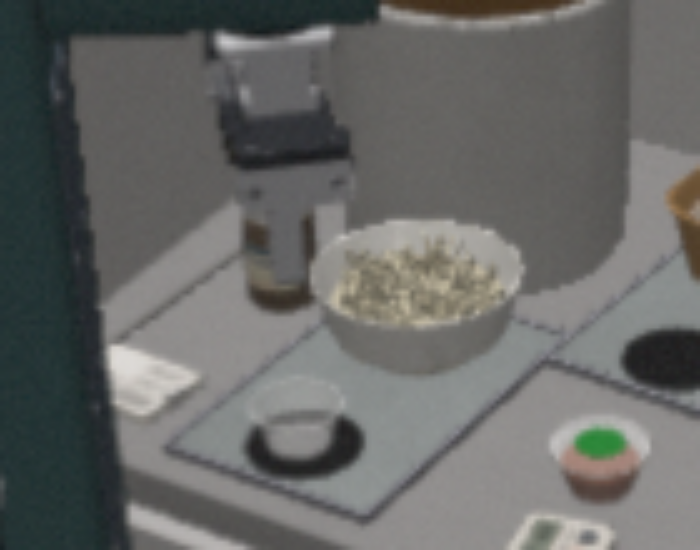

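The cup slipped and still stands on the mat, rim at about (297,390) in the crop. I'll grip deeper and check the width before lifting.

arm_command(
  targets=[0,0,0,0,0,0,-1,0,0,0,0,0,0,-1,0,0,0,0,0,0,-1,0,0,0,0,0,0,-1,0,0,0,0,0,0,-1,0,0,0,0,0,0,-1,0,0,0,0,0,20,-1,0,0,0,0,0,45,-1,0,0,0,0,0,65,-1,0,0,0,0,0,78,-1,0,0,0,0,0,87,-1,0,0,0,0,0,87,-1,0,0,0,0,0,87,1,0,0,0,0,0,87,1,0,0,0,0,0,87,1,0,0,0,0,0,87,1],
)

```text
time: 4.9
tool_pos: [0.3645, 0.3395, 0.0147]
ee_rot: [3.14, 0.0, 2.355]
wrist_force: [-0.4, 0.2, 0.1]
width: 0.0656
finger_force: 0.0
```

```bash
python3 - <<'E'
from h import *
o=robot.get_obs();print(o['width'],o['finger_force'],o['tool_pos'])
E
```

```text
0.06557999884022384 0.0 [0.36445599 0.33953426 0.01470372]
```

arm_command(
  targets=[0,0,0,0,0,0,1,0,0,0,0,0,0,1,0,0,0,0,0,0,1,0,0,0,0,0,0,1,0,0,0,0,0,0,1],
)

```text
time: 5.4
tool_pos: [0.364, 0.3392, 0.0139]
ee_rot: [-3.142, -0.0, 2.355]
wrist_force: [-0.5, -0.3, -0.2]
width: 0.0255
finger_force: 0.0
```

```bash
python3 - <<'E'
from h import *
a=snap('scene','s3.png')
cv2.imwrite('pics/s3c.png',cv2.resize(cv2.cvtColor(a['color'][170:240,170:260],cv2.COLOR_RGB2BGR),(720,560)))
o=robot.get_obs();print(o['width'],o['finger_force'],o['tool_pos'])
E
```

```text
0.021632213309272355 0.0 [0.3640352  0.33919458 0.01397123]
```

View pics/s3c.png

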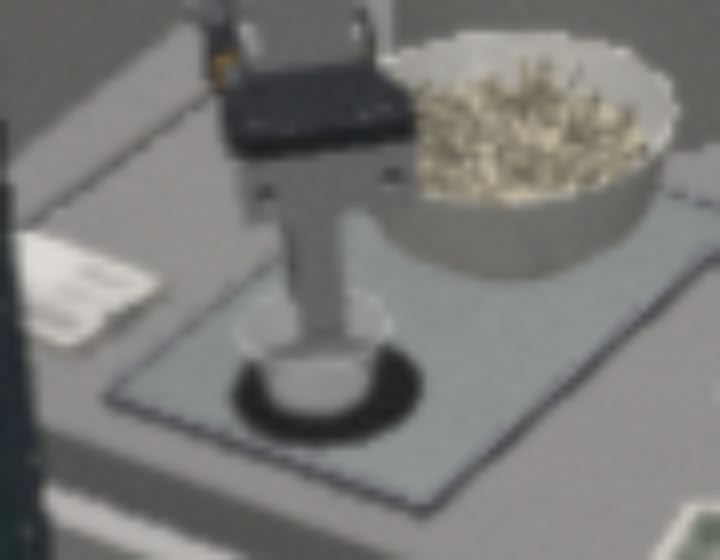

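```bash
cat >> h.py <<'E'
def proj(s,p):
    K=np.array([[s['fx'],0,s['cx']],[0,s['fy'],s['cy']],[0,0,1.]]); Ti=np.linalg.inv(np.array(s['T']))
    return cv2.projectPoints(np.float64([p]),cv2.Rodrigues(Ti[:3,:3])[0],Ti[:3,3],K,np.float64(s['dist_coeffs']))[0][0,0]
E
python3 - <<'E'
from h import *
s=snap('scene','s4.png'); o=robot.get_obs(); t=o['tool_pos']; f=lambda p:np.round((proj(s,p)-[170,170])*8)
d=np.array([.707,.707,0])
print('tcp',f(t),'near/far tip',f(t-d*.017),f(t+d*.017),'cupfoot',f([.3645,.340,.009]),'rim',f([.3645,.34,.041]),'mat',f([.3673,.3385,.009]),'pinch',f(t+[0,0,.019]),'+78',f(t+[0,0,.097]))
b=snap('top','t4.png')
cv2.imwrite('pics/t4c.png',cv2.resize(cv2.cvtColor(b['color'][235:315,140:240],cv2.COLOR_RGB2BGR),(700,560)))
g=lambda p:np.round((proj(b,p)-[140,235])*7)
print('top tcp',g(t),'foot',g([.3645,.34,.009]))
E
```

```text
tcp [320. 377.] near/far tip [327. 400.] [314. 355.] cupfoot [320. 386.] rim [315. 322.] mat [327. 384.] pinch [317. 339.] +78 [304. 177.]
top tcp [363. 296.] foot [363. 295.]
```

View pics/t4c.png

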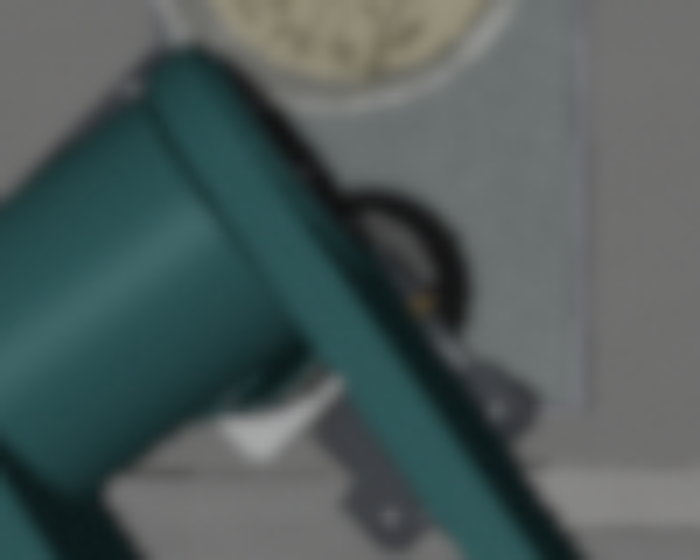

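The top view shows the arm hiding the fingers, with the cup still on its mat. In the scene view the finger ends about 6 px higher than the reported TCP projects, so I'll check with depth.

```bash
python3 - <<'E'
from h import *
s=snap('scene','s5.png'); T=np.array(s['T']); d=s['range_z']
for u in (207,210,213):
  for v in range(186,224,3):
    z=d[v,u]; p=T[:3,:3]@np.array([(u-s['cx'])/s['fx']*z,(v-s['cy'])/s['fy']*z,z])+T[:3,3]; print(u,v,np.round(p*1000) if z else None,s['color'][v,u])
print(robot.get_obs()['tool_pos'],robot.get_obs()['width'])
E
```

```text
207 186 [295. 284. 186.] [49 51 53]
207 189 [295. 286. 175.] [66 67 68]
207 192 [297. 289. 162.] [101 100 101]
207 195 [299. 290. 150.] [101 100 100]
207 198 [344. 328. 103.] [ 99 101 100]
207 201 [346. 331.  90.] [100  98  99]
207 204 [345. 331.  79.] [96 96 98]
207 207 [343. 330.  69.] [100  99 101]
207 210 [350. 337.  51.] [116 115 116]
207 213 [377. 360.  16.] [104 103 103]
207 216 [333. 325.  42.] [148 147 145]
207 219 [343. 335.  21.] [142 141 141]
207 222 [338. 332.  13.] [47 48 48]
210 186 [303. 280. 183.] [36 37 39]
210 189 [298. 277. 176.] [92 91 92]
210 192 [306. 284. 159.] [ 99  99 102]
210 195 [306. 285. 148.] [99 99 99]
210 198 [354. 324.  99.] [101 100 101]
210 201 [348. 321.  92.] [ 99  99 100]
210 204 [355. 327.  75.] [ 99  99 101]
210 207 [354. 327.  64.] [100  99 100]
210 210 [351. 325.  55.] [98 97 98]
210 213 [388. 356.  11.] [111 110 108]
210 216 [345. 323.  35.] [141 140 139]
210 219 [341. 321.  27.] [140 140 140]
210 222 [343. 323.  13.] [53 50 52]
213 186 [305. 270. 185.] [33 33 36]
213 189 [307. 273. 172.] [94 94 97]
213 192 [312. 277. 158.] [102 101 103]
213 195 [307. 275. 151.] [106 105 107]
213 198 [479. 410.   4.] [135 139 138]
213 201 [456. 394.   9.] [133 138 136]
213 204 [447. 388.   3.] [132 136 136]
213 207 [388. 342.  40.] [142 143 143]
213 210 [388. 343.  27.] [145 146 144]
213 213 [388. 344.  15.] [108 106 106]
213 216 [351. 315.  35.] [143 141 141]
213 219 [359. 322.  16.] [135 133 133]
213 222 [357. 322.   5.] [32 36 35]
[0.36403239 0.33919119 0.01397318] 0.00935414111105341
```

Depth shows the fingertips ending at z≈0.048, so the true tip is about 34 mm above the reported TCP, while x and y agree. The fingers closed above the rim. I'll open, go down in small steps and recheck.

arm_command(
  targets=[0,0,0,0,0,-10,-1,0,0,0,0,0,-10,-1,0,0,0,0,0,-10,-1,0,0,0,0,0,-10,-1,0,0,0,0,0,-10,-1,0,0,0,0,0,-10,-1,0,0,0,0,0,-10,-1,0,0,0,0,0,-10,-1,0,0,0,0,0,-10,-1,0,0,0,0,0,-10,-1,0,0,0,0,0,-10,-1,0,0,0,0,0,-10,-1,0,0,0,0,0,0,-1,0,0,0,0,0,7,-1,0,0,0,0,0,14,-1,0,0,0,0,0,14,-1],
)

```text
time: 7.2
tool_pos: [0.3629, 0.3383, -0.0019]
ee_rot: [-3.138, -0.001, 2.355]
wrist_force: [-0.5, 0.4, -0.6]
width: 0.0941
finger_force: 0.0
```

```bash
cat >> h.py <<'E'
def tip(s,half):
    """lowest near-finger points from depth: points near the near finger's outer face"""
    o=robot.get_obs(); t=o['tool_pos']; yaw=o['ee_rot'][2]; dy=np.array([np.sin(yaw),-np.cos(yaw)]); dx=np.array([np.cos(yaw),np.sin(yaw)])
    T=np.array(s['T']); d=s['range_z']; v,u=np.mgrid[0:420,0:560]
    W=np.stack([(u-s['cx'])/s['fx']*d,(v-s['cy'])/s['fy']*d,d],-1)@T[:3,:3].T+T[:3,3]
    q=W[...,:2]-t[:2]; a=q@dx; b=q@dy
    m=(d>0)&(abs(a)<.007)&(abs(abs(b)-half)<.012)&(W[...,2]>t[2]+.0)&(W[...,2]<.15)
    print('tool',np.round(t,4),'width',round(o['width'],4),'F',np.round(o['wrist_force'],1))
    for i in np.argwhere(m)[np.argsort(W[m][:,2])][:14]: print(i,np.round(W[i[0],i[1]]*1000),round(1000*a[i[0],i[1]]),round(1000*b[i[0],i[1]]))
E
python3 - <<'E'
from h import *
s=snap('scene','s6.png'); tip(s,.059)
cv2.imwrite('pics/s6c.png',cv2.resize(cv2.cvtColor(s['color'][170:240,170:260],cv2.COLOR_RGB2BGR),(720,560)))
E
```

```text
tool [ 0.3633  0.3387 -0.0011] width 0.0938 F [-0.1  0.3 -0.1]
[233 214] [315. 288.  -1.] -2 -69
[231 211] [319. 303.  -1.] 6 -56
[232 214] [319. 291.  -0.] -2 -65
[232 212] [315. 296.   0.] 4 -64
[233 212] [311. 293.   0.] 5 -70
[230 211] [322. 305.   1.] 5 -53
[231 213] [320. 295.   1.] 0 -61
[230 214] [326. 296.   2.] -4 -57
[231 214] [321. 292.   2.] -3 -63
[229 211] [325. 307.   2.] 5 -50
[231 215] [321. 288.   3.] -6 -66
[229 213] [326. 300.   4.] -1 -54
[230 212] [320. 299.   4.] 3 -59
[228 213] [330. 303.   4.] -2 -49
```

View pics/s6c.png

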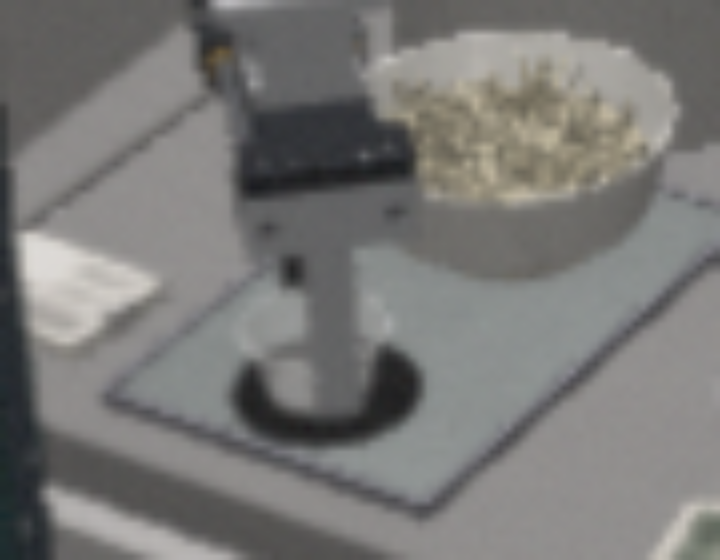

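The finger now passes in front of the cup, with its tip at row ≈412 in the crop, so the true z is about 0.032. That confirms the 34 mm offset. I'll go 13 mm lower and close.

arm_command(
  targets=[0,0,0,0,0,6,-1,0,0,0,0,0,12,-1,0,0,0,0,0,12,-1,0,0,0,0,0,12,1,0,0,0,0,0,12,1,0,0,0,0,0,12,1,0,0,0,0,0,12,1,0,0,0,0,0,12,1,0,0,0,0,0,12,1,0,0,0,0,0,12,1,0,0,0,0,0,12,1,0,0,0,0,0,12,1,0,0,0,0,0,12,1,0,0,0,0,0,12,1],
)

```text
time: 8.65
tool_pos: [0.3643, 0.3394, -0.0117]
ee_rot: [3.141, 0.0, 2.355]
wrist_force: [-0.1, -0.2, 1.3]
width: 0.0607
finger_force: 30.0
```

arm_command(
  targets=[0,0,0,0,0,-4,1,0,0,0,0,0,-12,1,0,0,0,0,0,-24,1,0,0,0,0,0,-40,1,0,0,0,0,0,-56,1,0,0,0,0,0,-68,1,0,0,0,0,0,-74,1,0,0,0,0,0,-74,1,0,0,0,0,0,-74,1],
)

```text
time: 9.55
tool_pos: [0.3637, 0.339, 0.0616]
ee_rot: [-3.141, -0.0, 2.355]
wrist_force: [0.1, 0.6, -0.9]
width: 0.0607
finger_force: 30.0
```

```bash
python3 - <<'E'
from h import *
go(.454,.004,.06,135);go(.454,.004,-.015,135)
o=robot.get_obs();print(o['width'],o['finger_force'],o['tool_pos'],o['wrist_force'])
E
```

```text
target 0.454 0.004 0.06 135 turn [-0. -0. -0.] shift [-300.8 -172.8    1.7] t 9.55
target 0.454 0.004 -0.015 135 turn [-0. -0. -0.] shift [-300.8 -172.7   76.7] t 9.55
0.06067463290898677 29.999948293043417 [0.36374943 0.33895556 0.06159611] [ 0.14977986  0.60865911 -0.86350151]
```

arm_command(
  targets=[0,0,0,-10,-6,0,1,0,0,0,-28,-16,0,1,0,0,0,-52,-30,0,1,0,0,0,-80,-46,0,1,0,0,0,-110,-63,0,1,0,0,0,-140,-80,0,1,0,0,0,-170,-98,0,1,0,0,0,-200,-115,0,1,0,0,0,-230,-132,0,1,0,0,0,-256,-147,0,1,0,0,0,-276,-159,0,1,0,0,0,-290,-167,0,1,0,0,0,-298,-171,0,1,0,0,0,-301,-173,10,1,0,0,0,-301,-173,25,1,0,0,0,-301,-173,40,1,0,0,0,-301,-173,40,1,0,0,0,-301,-173,40,1],
)

```text
time: 11.35
tool_pos: [0.4535, 0.0045, 0.0213]
ee_rot: [-3.141, -0.002, 2.356]
wrist_force: [-1.3, -1.3, 0.4]
width: 0.0605
finger_force: 30.0
```

```bash
python3 - <<'E'
from h import *
s=snap('scene','s7.png'); b=snap('top','t7.png'); t=robot.get_obs()['tool_pos']; print(t)
for k in (0,.034): print('cup foot at',np.round((proj(s,[t[0],t[1],t[2]+k-.011])-[270,180])*8))
print('tray',np.round((proj(s,[.454,.004,.012])-[270,180])*8))
cv2.imwrite('pics/s7c.png',cv2.resize(cv2.cvtColor(s['color'][180:250,270:360],cv2.COLOR_RGB2BGR),(720,560)))
go(.454,.004,-.016,135)
E
```

```text
[0.4546822  0.00424291 0.02251051]
cup foot at [345. 432.]
cup foot at [349. 362.]
tray [345. 432.]
target 0.454 0.004 -0.016 135 turn [ 0.  0. -0.] shift [ 0.3 -0.7 38.5] t 11.45
```

View pics/s7c.png

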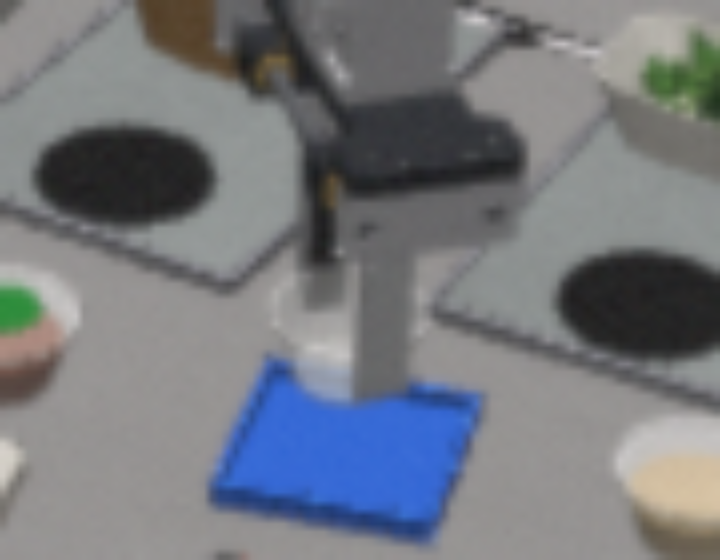

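The cup hangs above the blue tray with its foot at about (345,375) in the crop, close to the offset prediction. I'll lower in small steps and watch the force.

arm_command(
  targets=[0,0,0,0,-1,10,1,0,0,0,0,-1,20,1,0,0,0,0,-1,26,1,0,0,0,0,-1,30,1,0,0,0,0,-1,32,1,0,0,0,0,-1,32,1,0,0,0,0,-1,32,1],
)

```text
time: 12.15
tool_pos: [0.4538, 0.0032, -0.0099]
ee_rot: [3.141, 0.0, 2.355]
wrist_force: [0.1, 0.6, 0.2]
width: 0.0605
finger_force: 30.0
```

arm_command(
  targets=[0,0,0,0,0,1,1,0,0,0,0,0,2,1,0,0,0,0,0,3,1,0,0,0,0,0,3,1],
)

```text
time: 12.55
tool_pos: [0.4535, 0.0033, -0.0132]
ee_rot: [-3.142, -0.0, 2.355]
wrist_force: [-0.6, 0.3, -0.1]
width: 0.0606
finger_force: 30.0
```

arm_command(
  targets=[0,0,0,0,0,1,1,0,0,0,0,0,2,1,0,0,0,0,0,2,1],
)

```text
time: 12.85
tool_pos: [0.4534, 0.0033, -0.0152]
ee_rot: [-3.141, -0.0, 2.355]
wrist_force: [-0.6, -0.5, -0.3]
width: 0.0604
finger_force: 30.0
```

arm_command(
  targets=[0,0,0,0,0,1,1,0,0,0,0,0,2,1,0,0,0,0,0,2,1],
)

```text
time: 13.15
tool_pos: [0.4537, 0.0032, -0.0168]
ee_rot: [3.141, 0.0, 2.355]
wrist_force: [-0.2, -0.6, 1.8]
width: 0.0605
finger_force: 30.0
```

Contact came at z=−0.0165, consistent with a constant offset. I'll open slightly, rise, then open fully.

arm_command(
  targets=[0,0,0,0,0,0,-0.45,0,0,0,0,0,0,-0.45,0,0,0,0,0,0,-0.45,0,0,0,0,0,0,-0.45,0,0,0,0,0,-3,-0.45,0,0,0,0,0,-10,-0.6,0,0,0,0,0,-25,-1,0,0,0,0,0,-45,-1,0,0,0,0,0,-70,-1,0,0,0,0,0,-95,-1,0,0,0,0,0,-95,-1],
)

```text
time: 14.25
tool_pos: [0.4568, 0.0029, 0.0826]
ee_rot: [3.136, 0.007, 2.355]
wrist_force: [0.4, 0.7, 0.5]
width: 0.0941
finger_force: 0.0
```

```bash
python3 - <<'E'
from h import *
s=snap('scene','s8.png')
cv2.imwrite('pics/s8c.png',cv2.resize(cv2.cvtColor(s['color'][150:260,200:340],cv2.COLOR_RGB2BGR),(700,550)))
print(np.round((proj(s,[.454,.004,.004])-[200,150])*5))
print(robot.get_obs()['width'])
go(.662,-.2356,.08,180); go(.662,-.2356,-.0205,180)
E
```

```text
[565. 430.]
0.09395817179778516
target 0.662 -0.2356 0.08 180 turn [  0.1   0.3 -45. ] shift [-314.9  -22.4    1.5] t 14.3
target 0.662 -0.2356 -0.0205 180 turn [  0.1   0.3 -45. ] shift [-314.5  -22.7  102. ] t 14.3
```

View pics/s8c.png

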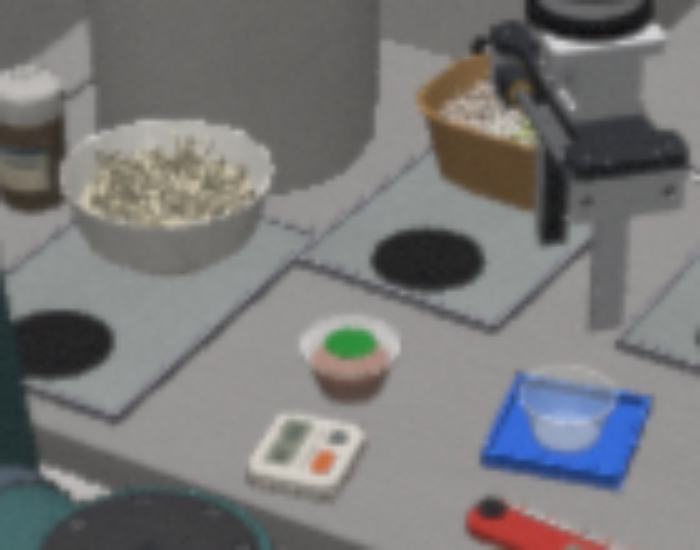

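The noodle mat at (60,340) is now free and the empty cup stands in the blue tray, foot at about (565,430) in the crop. Next is the red cup.

arm_command(
  targets=[0,0,-6,-20,-2,2,-1,0,0,-13,-60,-5,2,-1,0,0,-20,-105,-8,2,-1,0,0,-28,-150,-11,2,-1,0,0,-36,-195,-14,2,-1,0,0,-42,-240,-17,2,-1,0,0,-45,-280,-20,2,-1,0,0,-45,-305,-22,2,-1,0,0,-45,-315,-22,10,-1,0,0,-45,-315,-22,25,-1,0,0,-45,-315,-22,40,-1,0,0,-45,-315,-22,55,-1,0,0,-45,-315,-22,60,-1,0,0,-45,-315,-22,60,-1],
)

```text
time: 15.7
tool_pos: [0.6592, -0.2339, 0.0161]
ee_rot: [3.14, -0.003, 3.142]
wrist_force: [-0.3, 0.2, 0.2]
width: 0.094
finger_force: 0.0
```

```bash
python3 - <<'E'
from h import *
s=snap('scene','s9.png')
cv2.imwrite('pics/s9c.png',cv2.resize(cv2.cvtColor(s['color'][165:245,355:455],cv2.COLOR_RGB2BGR),(700,560)))
t=robot.get_obs()['tool_pos']
for dy in(.053,-.053): print(np.round((proj(s,[t[0],t[1]+dy,t[2]+.034])-[355,165])*7))
print('rim',np.round((proj(s,[.662,-.2356,.032])-[355,165])*7))
go(.662,-.2356,-.0205,180)
E
```

```text
[262. 308.]
[479. 372.]
rim [367. 373.]
target 0.662 -0.2356 -0.0205 180 turn [ 0.  -0.1 -0. ] shift [-2.  -1.2 38. ] t 15.75
```

View pics/s9c.png

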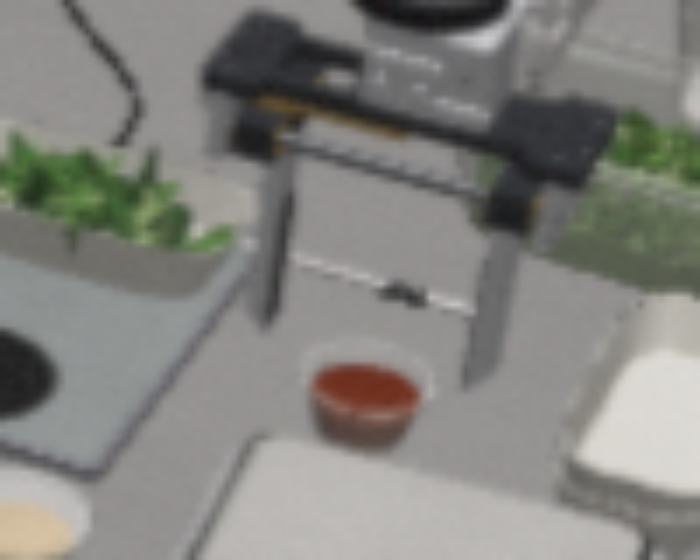

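The red cup's rim is at (367,373) in the crop, between fingertips at (265,325) and (475,385), so it is centred. Descend and grip.

arm_command(
  targets=[0,0,0,-2,-1,10,-1,0,0,0,-2,-1,20,-1,0,0,0,-2,-1,30,-1,0,0,0,-2,-1,36,-1,0,0,0,-2,-1,36,-1,0,0,0,-2,-1,36,-1,0,0,0,-2,-1,36,1,0,0,0,-2,-1,36,1,0,0,0,-2,-1,36,1,0,0,0,-2,-1,36,1,0,0,0,-2,-1,36,1,0,0,0,-2,-1,36,1,0,0,0,-2,-1,36,1,0,0,0,-2,-1,36,1],
)

```text
time: 17.15
tool_pos: [0.6627, -0.2362, -0.0177]
ee_rot: [3.142, 0.0, 3.141]
wrist_force: [-0.4, 0.7, 1.1]
width: 0.0606
finger_force: 30.0
```

arm_command(
  targets=[0,0,0,0,0,0,1,0,0,0,0,0,-4,1,0,0,0,0,0,-12,1,0,0,0,0,0,-24,1,0,0,0,0,0,-40,1,0,0,0,0,0,-56,1,0,0,0,0,0,-72,1,0,0,0,0,0,-88,1,0,0,0,0,0,-104,1,0,0,0,0,0,-116,1,0,0,0,0,0,-120,1,0,0,0,0,0,-120,1],
)

```text
time: 18.35
tool_pos: [0.6629, -0.2364, 0.1029]
ee_rot: [-3.141, 0.001, 3.141]
wrist_force: [-0.0, -1.0, -0.4]
width: 0.0604
finger_force: 30.0
```

```bash
python3 - <<'E'
from h import *
go(.45,.004,.10,135); go(.367,.3385,.10,135); go(.367,.3385,-.0115,135)
E
```

```text
target 0.45 0.004 0.1 135 turn [ 0.   0.1 45. ] shift [213.2 240.2   2.5] t 18.35
target 0.367 0.3385 0.1 135 turn [ 0.   0.1 45. ] shift [296.4 574.7   2.2] t 18.35
target 0.367 0.3385 -0.0115 135 turn [ 0.   0.1 45. ] shift [296.6 574.7 113.7] t 18.35
```

arm_command(
  targets=[0,0,1,3,6,0,1,0,0,3,9,18,0,1,0,0,6,19,36,0,1,0,0,10,31,60,0,1,0,0,14,45,87,0,1,0,0,18,59,115,0,1,0,0,22,73,142,0,1,0,0,27,87,169,0,1,0,0,32,101,196,0,1,0,0,36,115,223,0,1,0,0,40,129,250,0,1,0,0,43,141,274,0,1,0,0,44.5,150,291,0,1,0,0,45,156,303,0,1,0,0,45,160,310,0,1,0,0,45,161,312,0,1,0,0,45,161,312,0,1],
)

```text
time: 20.05
tool_pos: [0.5015, 0.0759, 0.1016]
ee_rot: [-3.141, -0.0, 2.356]
wrist_force: [-0.1, -0.4, -0.2]
width: 0.0603
finger_force: 30.0
```

```bash
python3 - <<'E'
from h import *
go(.367,.3385,.10,135); go(.367,.3385,-.0087,135); print(robot.get_obs()['width'])
E
```

```text
target 0.367 0.3385 0.1 135 turn [-0. -0. -0.] shift [280.9  90.4   1.6] t 20.05
target 0.367 0.3385 -0.0087 135 turn [-0. -0. -0.] shift [280.9  90.5 110.3] t 20.05
0.06034543282198691
```

arm_command(
  targets=[0,0,0,8,3,0,1,0,0,0,24,8,0,1,0,0,0,48,15,0,1,0,0,0,76,24,0,1,0,0,0,106,34,0,1,0,0,0,136,44,0,1,0,0,0,166,53,0,1,0,0,0,196,63,0,1,0,0,0,224,72,0,1,0,0,0,248,80,0,1,0,0,0,266,86,6,1,0,0,0,277,89,16,1,0,0,0,281,90,32,1,0,0,0,281,90,50,1,0,0,0,281,90,68,1,0,0,0,281,90,84,1,0,0,0,281,90,95,1,0,0,0,281,90,101,1,0,0,0,281,90,104,1,0,0,0,281,90,104,1],
)

```text
time: 22.05
tool_pos: [0.3671, 0.3383, -0.002]
ee_rot: [3.141, -0.0, 2.355]
wrist_force: [-0.5, -0.2, -0.2]
width: 0.0605
finger_force: 30.0
```

```bash
python3 - <<'E'
from h import *
go(.367,.3385,-.0087,135)
E
```

```text
target 0.367 0.3385 -0.0087 135 turn [ 0.  -0.  -0.1] shift [0.2 0.  6.7] t 22.05
```

arm_command(
  targets=[0,0,0,0,0,2,1,0,0,0,0,0,4,1,0,0,0,0,0,6,1,0,0,0,0,0,7,1,0,0,0,0,0,7,1],
)

```text
time: 22.55
tool_pos: [0.367, 0.3385, -0.0088]
ee_rot: [3.141, -0.0, 2.355]
wrist_force: [-0.3, -0.5, 1.2]
width: 0.0606
finger_force: 30.0
```

Touching; release, rise, and head for the tan cup.

arm_command(
  targets=[0,0,0,0,0,0,-0.45,0,0,0,0,0,0,-0.45,0,0,0,0,0,0,-0.7,0,0,0,0,0,0,-1,0,0,0,0,0,0,-1,0,0,0,0,0,0,-1,0,0,0,0,0,0,-1,0,0,0,0,0,-10,-1,0,0,0,0,0,-25,-1,0,0,0,0,0,-45,-1,0,0,0,0,0,-70,-1,0,0,0,0,0,-90,-1,0,0,0,0,0,-90,-1],
)

```text
time: 23.85
tool_pos: [0.3692, 0.34, 0.0853]
ee_rot: [3.134, 0.001, 2.355]
wrist_force: [-0.1, -0.6, -0.1]
width: 0.0941
finger_force: 0.0
```

```bash
python3 - <<'E'
from h import *
s=snap('scene','s10.png')
print(robot.get_obs()['width'])
go(.476,-.1354,.08,135); go(.476,-.1354,-.0205,135)
E
```

```text
0.09392139894214936
target 0.476 -0.1354 0.08 135 turn [ 0.3  0.  -0. ] shift [-412.1 -259.     2.2] t 23.9
target 0.476 -0.1354 -0.0205 135 turn [ 0.3  0.  -0. ] shift [-412.  -259.5  102.7] t 23.9
```

arm_command(
  targets=[0,0,0,-15,-10,0,-1,0,0,0,-45,-28,0,-1,0,0,0,-85,-53,0,-1,0,0,0,-127,-80,0,-1,0,0,0,-169,-106,0,-1,0,0,0,-211,-132,0,-1,0,0,0,-253,-159,0,-1,0,0,0,-295,-185,0,-1,0,0,0,-337,-211,0,-1,0,0,0,-374,-235,0,-1,0,0,0,-400,-251,0,-1,0,0,0,-412,-259,2,-1,0,0,0,-412,-259,2,-1,0,0,0,-412,-259,15,-1,0,0,0,-412,-259,35,-1,0,0,0,-412,-259,50,-1,0,0,0,-412,-259,56,-1,0,0,0,-412,-259,56,-1],
)

```text
time: 25.7
tool_pos: [0.4735, -0.1343, 0.0233]
ee_rot: [-3.141, -0.003, 2.357]
wrist_force: [0.8, -0.6, 0.5]
width: 0.0939
finger_force: 0.0
```

```bash
python3 - <<'E'
from h import *
s=snap('scene','s11.png')
A=cv2.resize(s['color'][200:260,320:400],(400,300)); B=cv2.resize(s['color'][180:240,170:250],(400,300))
cv2.imwrite('pics/s11c.png',cv2.cvtColor(np.hstack([A,B]),cv2.COLOR_RGB2BGR))
t=robot.get_obs()['tool_pos']; f=lambda p,o:np.round((proj(s,p)-o)*5)
d=np.array([.0375,.0375,0])
for k in(1,-1): print('tip',f(t+k*d+[0,0,.028],[320,200]))
print('lid',f([.476,-.1354,.036],[320,200]),'noodle mat',f([.3673,.3385,.009],[170,180]))
go(.476,-.1354,-.0175,135)
E
```

```text
tip [154. 119.]
tip [219. 218.]
lid [186. 188.] noodle mat [205. 190.]
target 0.476 -0.1354 -0.0175 135 turn [-0.  -0.1  0. ] shift [-1.6  0.8 42. ] t 25.75
```

View pics/s11c.png

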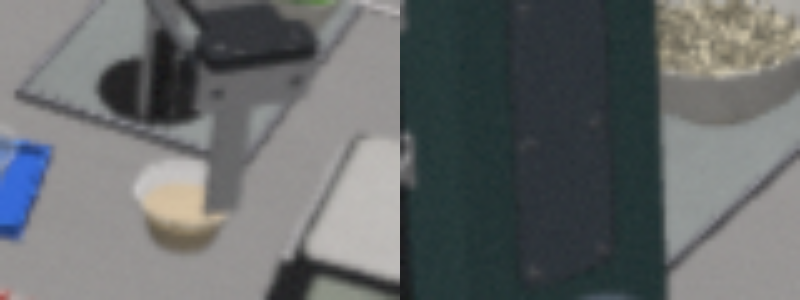

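The near fingertip at (222,212) and the lid at (185,185) in the crop match the prediction, so the tan cup is centred. The noodle mat is hidden by the arm in this view. Descend and grip.

arm_command(
  targets=[0,0,0,-1,0,10,-1,0,0,0,-1,0,22,-1,0,0,0,-1,0,34,-1,0,0,0,-1,0,42,-1,0,0,0,-1,0,42,-1,0,0,0,-1,0,42,-1,0,0,0,-1,0,42,1,0,0,0,-1,0,42,1,0,0,0,-1,0,42,1,0,0,0,-1,0,42,1,0,0,0,-1,0,42,1,0,0,0,-1,0,42,1,0,0,0,-1,0,42,1,0,0,0,-1,0,42,1],
)

```text
time: 27.15
tool_pos: [0.4758, -0.1369, -0.0167]
ee_rot: [3.141, 0.0, 2.355]
wrist_force: [-0.9, 0.4, 2.7]
width: 0.0606
finger_force: 30.0
```

arm_command(
  targets=[0,0,0,0,0,0,1,0,0,0,0,0,-4,1,0,0,0,0,0,-12,1,0,0,0,0,0,-24,1,0,0,0,0,0,-40,1,0,0,0,0,0,-56,1,0,0,0,0,0,-72,1,0,0,0,0,0,-84,1,0,0,0,0,0,-90,1,0,0,0,0,0,-90,1,0,0,0,0,0,-90,1],
)

```text
time: 28.25
tool_pos: [0.4751, -0.1368, 0.0725]
ee_rot: [-3.141, -0.001, 2.355]
wrist_force: [-0.2, 0.4, 0.6]
width: 0.0605
finger_force: 30.0
```

```bash
python3 - <<'E'
from h import *
go(.5824,.1776,.07,135); go(.5824,.1776,-.0087,135)
E
```

```text
target 0.5824 0.1776 0.07 135 turn [-0. -0. -0.] shift [146.7 298.    2.6] t 28.25
target 0.5824 0.1776 -0.0087 135 turn [-0. -0. -0.] shift [146.6 298.   81.3] t 28.25
```

arm_command(
  targets=[0,0,0,4,8,0,1,0,0,0,12,24,0,1,0,0,0,24,48,0,1,0,0,0,38,77,0,1,0,0,0,52,106,0,1,0,0,0,66,135,0,1,0,0,0,80,164,0,1,0,0,0,94,192,0,1,0,0,0,108,220,0,1,0,0,0,122,248,0,1,0,0,0,133,271,0,1,0,0,0,141,287,3,1,0,0,0,146,296,10,1,0,0,0,147,298,25,1,0,0,0,147,298,42,1,0,0,0,147,298,58,1,0,0,0,147,298,68,1,0,0,0,147,298,74,1,0,0,0,147,298,74,1,0,0,0,147,298,74,1],
)

```text
time: 30.25
tool_pos: [0.5829, 0.1774, -0.0005]
ee_rot: [3.141, 0.0, 2.355]
wrist_force: [-1.0, -1.3, -0.2]
width: 0.0603
finger_force: 30.0
```

```bash
python3 - <<'E'
from h import *
go(.5824,.1776,-.0077,135)
E
```

```text
target 0.5824 0.1776 -0.0077 135 turn [ 0.   0.  -0.1] shift [ 0.5 -0.2  7.2] t 30.25
```

arm_command(
  targets=[0,0,0,0,0,2,1,0,0,0,0,0,4,1,0,0,0,0,0,6,1,0,0,0,0,0,7,1,0,0,0,0,0,7,1],
)

```text
time: 30.75
tool_pos: [0.5825, 0.1777, -0.0077]
ee_rot: [3.141, 0.0, 2.355]
wrist_force: [-0.6, -0.5, 0.8]
width: 0.0606
finger_force: 30.0
```

arm_command(
  targets=[0,0,0,0,0,1,1,0,0,0,0,0,1,-0.45,0,0,0,0,0,1,-0.45,0,0,0,0,0,1,-0.7,0,0,0,0,0,1,-0.8,0,0,0,0,0,1,-0.8,0,0,0,0,0,1,-0.8,0,0,0,0,0,-10,-0.8,0,0,0,0,0,-25,-1,0,0,0,0,0,-45,-1,0,0,0,0,0,-70,-1,0,0,0,0,0,-90,-1,0,0,0,0,0,-90,-1,0,0,0,0,0,-90,-1],
)

```text
time: 32.15
tool_pos: [0.5831, 0.1778, 0.0832]
ee_rot: [3.14, 0.001, 2.355]
wrist_force: [-0.0, -0.1, -0.2]
width: 0.0942
finger_force: 0.0
```

```bash
python3 - <<'E'
from h import *
go(.4317,.1498,.08,135); go(.4317,.1498,-.0175,135)
E
```

```text
target 0.4317 0.1498 0.08 135 turn [ 0.1  0.1 -0. ] shift [  87.2 -126.9    2.9] t 32.15
target 0.4317 0.1498 -0.0175 135 turn [ 0.1  0.1 -0. ] shift [  87.3 -127.1  100.4] t 32.15
```

arm_command(
  targets=[0,0,0,12,-17,0,-1,0,0,0,30,-44,0,-1,0,0,0,52,-76,0,-1,0,0,0,72,-105,0,-1,0,0,0,84,-122,0,-1,0,0,0,87,-127,2,-1,0,0,0,87,-127,2,-1,0,0,0,87,-127,15,-1,0,0,0,87,-127,35,-1,0,0,0,87,-127,50,-1,0,0,0,87,-127,56,-1,0,0,0,87,-127,56,-1,0,0,0,87,-127,56,-1],
)

```text
time: 33.45
tool_pos: [0.4318, 0.1496, 0.026]
ee_rot: [3.141, 0.0, 2.355]
wrist_force: [-0.1, -0.3, -0.1]
width: 0.0937
finger_force: 0.0
```

```bash
python3 - <<'E'
from h import *
s=snap('scene','s12.png')
cv2.imwrite('pics/s12c.png',cv2.resize(cv2.cvtColor(s['color'][150:260,180:320],cv2.COLOR_RGB2BGR),(700,550)))
f=lambda p:np.round((proj(s,p)-[180,150])*5)
print('mats foot: noodle',f([.367,.3385,.009]),'box',f([.5824,.1776,.009]),'lid',f([.4317,.1498,.036]))
go(.4317,.1498,-.0175,135)
E
```

```text
mats foot: noodle [154. 340.] box [527. 255.] lid [449. 340.]
target 0.4317 0.1498 -0.0175 135 turn [ 0.1  0.  -0.1] shift [ 0.4 -0.2 44. ] t 33.5
```

View pics/s12c.png

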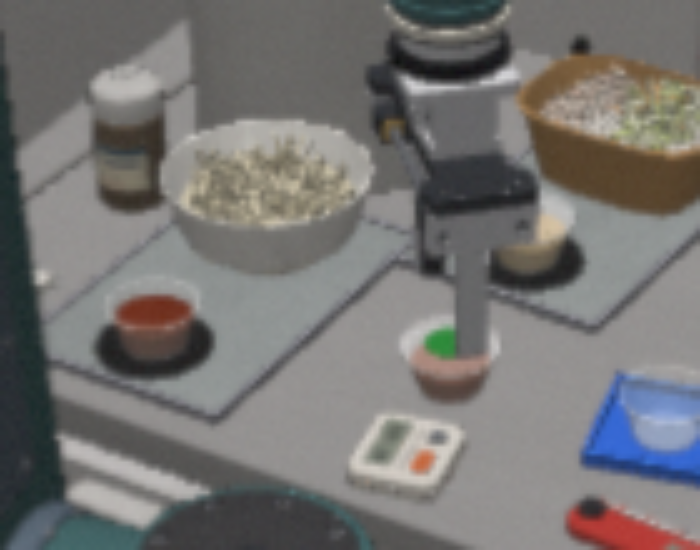

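The red cup stands centred on the noodle mat at (154,340) and the tan cup on the box mat at (530,255). The fingers are placed over the green-dot cup at (449,340). Descend and grip.

arm_command(
  targets=[0,0,0,0,0,10,-1,0,0,0,0,0,22,-1,0,0,0,0,0,34,-1,0,0,0,0,0,43,-1,0,0,0,0,0,43,-1,0,0,0,0,0,43,-1,0,0,0,0,0,43,1,0,0,0,0,0,43,1,0,0,0,0,0,43,1,0,0,0,0,0,43,1,0,0,0,0,0,43,1,0,0,0,0,0,43,1,0,0,0,0,0,43,1,0,0,0,0,0,43,1],
)

```text
time: 34.9
tool_pos: [0.4314, 0.1496, -0.0167]
ee_rot: [3.141, 0.0, 2.355]
wrist_force: [0.0, 0.0, 1.8]
width: 0.0607
finger_force: 30.0
```

arm_command(
  targets=[0,0,0,0,0,0,1,0,0,0,0,0,-4,1,0,0,0,0,0,-12,1,0,0,0,0,0,-24,1,0,0,0,0,0,-40,1,0,0,0,0,0,-56,1,0,0,0,0,0,-72,1,0,0,0,0,0,-84,1,0,0,0,0,0,-90,1,0,0,0,0,0,-90,1,0,0,0,0,0,-90,1],
)

```text
time: 36.0
tool_pos: [0.4308, 0.1494, 0.0725]
ee_rot: [-3.141, -0.0, 2.355]
wrist_force: [0.3, 0.5, -1.6]
width: 0.0602
finger_force: 30.0
```

```bash
python3 - <<'E'
from h import *
go(.6056,-.0607,.07,135); go(.6056,-.0607,-.0077,135)
E
```

```text
target 0.6056 -0.0607 0.07 135 turn [-0. -0. -0.] shift [-272.2  -24.7    2.4] t 36.0
target 0.6056 -0.0607 -0.0077 135 turn [-0. -0. -0.] shift [-272.2  -24.7   80.1] t 36.0
```

arm_command(
  targets=[0,0,0,-8,-1,0,1,0,0,0,-24,-2,0,1,0,0,0,-48,-4,0,1,0,0,0,-78,-7,0,1,0,0,0,-108,-10,0,1,0,0,0,-138,-13,0,1,0,0,0,-168,-15,0,1,0,0,0,-198,-18,0,1,0,0,0,-226,-21,0,1,0,0,0,-249,-23,0,1,0,0,0,-264,-24,3,1,0,0,0,-271,-25,10,1,0,0,0,-272,-25,25,1,0,0,0,-272,-25,42,1,0,0,0,-272,-25,58,1,0,0,0,-272,-25,68,1,0,0,0,-272,-25,73,1,0,0,0,-272,-25,73,1,0,0,0,-272,-25,73,1],
)

```text
time: 37.9
tool_pos: [0.606, -0.0604, 0.0006]
ee_rot: [3.141, 0.001, 2.356]
wrist_force: [0.2, 0.1, 0.0]
width: 0.0605
finger_force: 30.0
```

```bash
python3 - <<'E'
from h import *
go(.6056,-.0607,-.0077,135)
E
```

```text
target 0.6056 -0.0607 -0.0077 135 turn [ 0.  0. -0.] shift [ 0.1 -0.5  8.3] t 37.9
```

arm_command(
  targets=[0,0,0,0,0,2,1,0,0,0,0,0,4,1,0,0,0,0,0,6,1,0,0,0,0,0,8,1,0,0,0,0,0,8,1,0,0,0,0,0,9,1],
)

```text
time: 38.5
tool_pos: [0.6059, -0.0607, -0.0077]
ee_rot: [3.141, 0.001, 2.355]
wrist_force: [-3.2, 0.6, 8.3]
width: 0.0604
finger_force: 30.0
```

arm_command(
  targets=[0,0,0,0,0,0,1,0,0,0,0,0,0,-0.45,0,0,0,0,0,0,-0.45,0,0,0,0,0,0,-0.7,0,0,0,0,0,0,-0.8,0,0,0,0,0,0,-0.8,0,0,0,0,0,0,-0.8,0,0,0,0,0,-10,-0.8,0,0,0,0,0,-25,-1,0,0,0,0,0,-45,-1,0,0,0,0,0,-70,-1,0,0,0,0,0,-100,-1,0,0,0,0,0,-130,-1,0,0,0,0,0,-150,-1,0,0,0,0,0,-150,-1,0,0,0,0,0,-150,-1],
)

```text
time: 40.1
tool_pos: [0.606, -0.0607, 0.142]
ee_rot: [3.14, 0.002, 2.355]
wrist_force: [-0.2, 0.3, 0.6]
width: 0.0937
finger_force: 0.0
```

```bash
python3 - <<'E'
from h import *
s=snap('scene','s13.png')
cv2.imwrite('pics/s13c.png',cv2.resize(cv2.cvtColor(s['color'][140:260,180:400],cv2.COLOR_RGB2BGR),(770,420)))
print('leaf',np.round((proj(s,[.6056,-.0607,.009])-[180,140])*3.5),'tray',np.round((proj(s,[.454,.004,.004])-[180,140])*3.5))
print(robot.get_obs()['time'],robot.get_obs()['tool_pos'])
E
```

```text
leaf [599. 271.] tray [466. 336.]
40.15 [ 0.60517538 -0.06052543  0.14039059]
```

View pics/s13c.png

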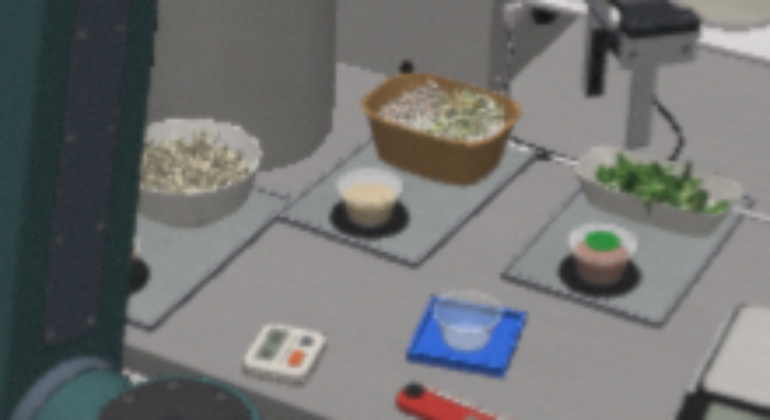

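All the cups in view are upright and centred: green-dot at (600,270), tan at (369,215) and empty at (466,335). Handing in.

```bash
python3 -c "
from bench import robot
print(robot.close_job())"
```

```text
the job is handed in; nothing more can be done
None
```

The empty cup is in the blue return tray and the red, tan and green-dot cups stand upright in the middle of their mats; the pepper shaker was never touched, and I handed the job in at about 40 s.

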